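# Set the flip tags on the imaging lab's stock rack

### The arm

A 6-joint arm with a two-finger parallel gripper is mounted at the origin on the work surface. World frame = base frame: x ahead of the robot, y to its left, z up, the work surface at z = 0. Lengths are in m, angles in rad, forces in N, time in s.
With the tool pointing down it reaches from about 0.425 to 1.125 m from the base axis. Payload 14.9 kg.
Tool frame: the origin (TCP) lies at the centre of the arm's flange, where the gripper is bolted on; the fingertips stand 191 mm ahead of it and the grasp point (between the pads) lies ctrl.grip_depth ahead of it (ctrl.grip_depth is the distance from the TCP to the grasp point, in m); z points along the fingers, y is the line along which they close (so a half turn about z gives the same grasp; the last joint's range is limited). The gripper opens to 91 mm and grips with 3 to 60 N. Pads are 32 mm wide; open, the fingers measure 118 mm over their backs; the gripper's body (76 mm by 178 mm) begins 60 mm behind the grasp point.
Start: joints at [1.115, 0.379, 1.734, -0, 1.028, -0.033], TCP at [0.287, 0.638, 0.405] pointing down, gripper open.
Joint ranges: [-2.77, 2.77], [-0.74, 2.19], [0, 2.66], [-1.06, 4.2], [0.31, 2.87], [-3.08, 3.08]. Speed limits (rad/s): [1.89, 1.89, 2.39, 3.14, 3.14, 3.14].

### API

Orientations are given as a rotation vector (axis times angle).
In Python, from plant import ctrl gives the robot as it stands.
- The arm moves only by the tool carry_out, never from a script. Its argument "motion" is a list of rows, each an object with "offset": the shift along the world's x, y, z in cm, a list of three; "turn": the turn, a rotation vector about the world's x, y, z in degrees, a list of three. A call has 1 to 12 rows; each row shifts and turns the commanded pose from where the row before left it; what a row does not reach is not made up. A row lasts 1/12 s, in which the tool goes at most 41.7 mm and 7.16 degrees, less where a joint would pass 70% of its speed; a pose out of reach is approached as far as the arm can. A call with a gripper value outside its range is refused whole. "fingers" is the opening, from 0 (shut) to 1 (fully open), set as the call begins (left out, the last holds). The fingers move at their own pace and stop on an object; "grip_force" is the grip in N (left out, the last holds). Time passes only in rows, so rows that do not move let the fingers close. It gives the time, the measured TCP pose, the force, the opening and the grip force at its end, in the units of the state.
- ctrl.get_state(): the state, without advancing time (a new reading comes with each control period).
- ctrl.read_camera(name): name is "side" or "top"; returns a dict with "pixels" (480x640x3 uint8, red, green, blue), "fx", "fy", "cx", "cy" (pixels), "pose" (4x4, takes a point from camera to world coordinates). Camera axes: x right, y down, z forward; pixel columns grow to the right and rows downward; lengths in m; the calibration is good to about 2 mm. A picture is of the moment at which its call begins. There is no depth.
- ctrl.finish_job(): hands the job in; it is judged then, once.
The state is a dict: "t": time; "joint_positions": joint angles; "qd": joint speeds; "effort": joint torques, N m; "ee_pos": TCP position; "eef_rot": TCP orientation; "force": force on the tool from outside, world axes, zero at the start; "moment": the same for the moment, N m; "finger_gap": finger opening in m; "grip_force": force on a finger pad.
Only numpy, scipy, OpenCV 4.12 (cv2) and the standard library are available. Lean on these libraries where they do the work, as an engineer would, in place of code of your own. Each camera call takes 0.05 s, during which the arm holds its last target. There are 200 camera calls.

### The job

Set the flip tags on the stock rack so that only the full bins show green: a tag tipped back towards its bin shows green, tipped forward away from it shows orange, and the bins that are nearly or quite empty must show orange. With the closed fingertips gently push each wrong tag up and over its hinge until it drops to the other side; do not pinch or force the tags, and leave the bins and everything else where they stand.

Things in the scene. Friction and masses are not known exactly. Their poses are not given: they have to be found in the camera images.
- block_a: Hinge block of tag_a, dark steel, 20 (x) by 66 mm (y), on the rack's rail; the four blocks change places. Origin: centre of its underside, 90 mm above the bench; x points level across the rail to its bin (bin centre 93 mm along +x), y along the rail. The hinge axis is parallel to y, 12 mm above the origin (knuckle radius 3.5 mm; ears at y = +-31.5 mm, top 17 mm above the origin).
- tag_a (a joint): Tag on block_a: plate 58 mm wide, 4 mm thick, 30 g, its rolled free edge (radius 3 mm) 60 mm from the hinge axis. 0 = upright; + = tipped to its bin (block's +x), green face up; - = tipped to the robot's side, orange up. It lies by its weight on stops at +-0.95 rad, edge 49 mm out from and 35 mm above the axis. Slippery enamel. Pushed up and over, its edge rises to 60 mm above the axis; past upright it drops by itself.
- block_b: Hinge block of tag_b, dark steel, 20 (x) by 66 mm (y), on the rack's rail; the four blocks change places. Origin: centre of its underside, 90 mm above the bench; x points level across the rail to its bin (bin centre 93 mm along +x), y along the rail. The hinge axis is parallel to y, 12 mm above the origin (knuckle radius 3.5 mm; ears at y = +-31.5 mm, top 17 mm above the origin).
- tag_b (a joint): Tag on block_b: plate 58 mm wide, 4 mm thick, 30 g, its rolled free edge (radius 3 mm) 60 mm from the hinge axis. 0 = upright; + = tipped to its bin (block's +x), green face up; - = tipped to the robot's side, orange up. It lies by its weight on stops at +-0.95 rad, edge 49 mm out from and 35 mm above the axis. Slippery enamel. Pushed up and over, its edge rises to 60 mm above the axis; past upright it drops by itself.
- block_c: Hinge block of tag_c, dark steel, 20 (x) by 66 mm (y), on the rack's rail; the four blocks change places. Origin: centre of its underside, 90 mm above the bench; x points level across the rail to its bin (bin centre 93 mm along +x), y along the rail. The hinge axis is parallel to y, 12 mm above the origin (knuckle radius 3.5 mm; ears at y = +-31.5 mm, top 17 mm above the origin).
- tag_c (a joint): Tag on block_c: plate 58 mm wide, 4 mm thick, 30 g, its rolled free edge (radius 3 mm) 60 mm from the hinge axis. 0 = upright; + = tipped to its bin (block's +x), green face up; - = tipped to the robot's side, orange up. It lies by its weight on stops at +-0.95 rad, edge 49 mm out from and 35 mm above the axis. Slippery enamel. Pushed up and over, its edge rises to 60 mm above the axis; past upright it drops by itself.
- block_d: Hinge block of tag_d, dark steel, 20 (x) by 66 mm (y), on the rack's rail; the four blocks change places. Origin: centre of its underside, 90 mm above the bench; x points level across the rail to its bin (bin centre 93 mm along +x), y along the rail. The hinge axis is parallel to y, 12 mm above the origin (knuckle radius 3.5 mm; ears at y = +-31.5 mm, top 17 mm above the origin).
- tag_d (a joint): Tag on block_d: plate 58 mm wide, 4 mm thick, 30 g, its rolled free edge (radius 3 mm) 60 mm from the hinge axis. 0 = upright; + = tipped to its bin (block's +x), green face up; - = tipped to the robot's side, orange up. It lies by its weight on stops at +-0.95 rad, edge 49 mm out from and 35 mm above the axis. Slippery enamel. Pushed up and over, its edge rises to 60 mm above the axis; past upright it drops by itself.
- bin_dishes: Blue open bin, 130 (x) by 84 mm (y), 70 mm high (front 50), top 74 mm above the bench, loose in a bay of the rack, straight behind the tag it belongs to (block 93 mm along the bin's -x); bins change places. Origin: centre of its underside. FULL: stacked white-lidded 35 mm culture dishes up to the rim.
- bin_vials: Blue open bin, 130 (x) by 84 mm (y), 70 mm high (front 50), top 74 mm above the bench, loose in a bay of the rack, straight behind the tag it belongs to (block 93 mm along the bin's -x); bins change places. Origin: centre of its underside. FULL: standing yellow-capped vials almost up to the rim.
- bin_low: Blue open bin, 130 (x) by 84 mm (y), 70 mm high (front 50), top 74 mm above the bench, loose in a bay of the rack, straight behind the tag it belongs to (block 93 mm along the bin's -x); bins change places. Origin: centre of its underside. NOT full: only two dishes left on its floor.
- bin_empty: Blue open bin, 130 (x) by 84 mm (y), 70 mm high (front 50), top 74 mm above the bench, loose in a bay of the rack, straight behind the tag it belongs to (block 93 mm along the bin's -x); bins change places. Origin: centre of its underside. NOT full: empty.
- rack: Grey steel stock rack screwed to the bench, 250 by 388 mm. A 20 mm square rail along its y axis, top 90 mm above the bench, carries the four tags at 92 mm pitch. Origin: on the bench under the rail's middle; x points away from the robot's side. An open ledge reaches 80 mm in front of the rail (things on it at most 66 mm above the bench), the bins' bays 170 mm behind it.
- oil_bottle: Amber immersion-oil bottle with black cap, 30 mm across, 61 mm high, loose on the rack's front ledge. Origin: centre of its underside. Leave alone.
- timer: White digital timer, 46 by 62 by 16 mm, loose, flat on the rack's front ledge. Origin: centre of its underside. Leave alone.
- glasses: Safety glasses, about 125 by 140 mm, 41 mm high, loose on the bench. Origin: under the bridge. Leave alone.
- stage_insert: Black microscope stage insert frame, 110 by 160 by 6 mm, loose on the bench. Origin: centre of its underside. Leave alone.
- slide_box: Grey and white slide box, 92 by 180 by 35 mm, loose on the bench. Origin: centre of its underside. Leave alone.
- spray_bottle: White spray bottle with blue head, 72 mm across, 181 mm high, loose on the bench. Origin: centre of its underside. Leave alone.
- tube_rack: Grey tube rack, 70 by 130 mm, 47 mm high, loose on the bench. Origin: centre of its underside. Leave alone.
There are look-alikes about, which are no part of the job. Leave any pink, red or turquoise look-alike of the bin_empty alone.

How it is judged:
At the end, for the whole second after the job is handed in: Tags of the two full bins (dishes, vials) lie back, green up (joint above 0.85 rad); tags of the nearly empty and the empty bin lie forward, orange up (joint below -0.85 rad); each bin still stands behind its tag (bin to hinge block within 112 mm, level) (((horizontal distance between bin_dishes and block_a below 0.112 m and value of joint tag_a above 0.85 rad) or (horizontal distance between bin_dishes and block_b below 0.112 m and value of joint tag_b above 0.85 rad) or (horizontal distance between bin_dishes and block_c below 0.112 m and value of joint tag_c above 0.85 rad) or (horizontal distance between bin_dishes and block_d below 0.112 m and value of joint tag_d above 0.85 rad)) and ((horizontal distance between bin_vials and block_a below 0.112 m and value of joint tag_a above 0.85 rad) or (horizontal distance between bin_vials and block_b below 0.112 m and value of joint tag_b above 0.85 rad) or (horizontal distance between bin_vials and block_c below 0.112 m and value of joint tag_c above 0.85 rad) or (horizontal distance between bin_vials and block_d below 0.112 m and value of joint tag_d above 0.85 rad)) and ((horizontal distance between bin_low and block_a below 0.112 m and value of joint tag_a below -0.85 rad) or (horizontal distance between bin_low and block_b below 0.112 m and value of joint tag_b below -0.85 rad) or (horizontal distance between bin_low and block_c below 0.112 m and value of joint tag_c below -0.85 rad) or (horizontal distance between bin_low and block_d below 0.112 m and value of joint tag_d below -0.85 rad)) and ((horizontal distance between bin_empty and block_a below 0.112 m and value of joint tag_a below -0.85 rad) or (horizontal distance between bin_empty and block_b below 0.112 m and value of joint tag_b below -0.85 rad) or (horizontal distance between bin_empty and block_c below 0.112 m and value of joint tag_c below -0.85 rad) or (horizontal distance between bin_empty and block_d below 0.112 m and value of joint tag_d below -0.85 rad))); the robot touches nothing.
It fails at once if a bin is lifted, carried or shoved more than 12 mm (distance of any of bin_dishes, bin_low, bin_vials, bin_empty from where it was at the start of the episode above 0.012 m).
It fails at once if another thing on the rack or the bench is moved more than 20 mm (distance of any of oil_bottle, timer, glasses, stage_insert, slide_box, spray_bottle, tube_rack from where it was at the start of the episode above 0.02 m).
It fails at once if a tag or its hinge is pinched or forced: the gripper or arm loads it with more than 15 N (contact force between any of the fingers, the arm and block_a above 15 N or contact force between any of the fingers, the arm and block_b above 15 N or contact force between any of the fingers, the arm and block_c above 15 N or contact force between any of the fingers, the arm and block_d above 15 N).
It also fails if it takes over 38 s, if anything falls off the work surface, if the arm or the gripper's body presses on something with over 40 N, if the wrist force passes 120 N, or if a joint passes its speed limit or range.

## Working session

There is one attempt and no reset: what is moved stays moved. The work goes in short steps, Python scripts to look and compute and a tool call to move; the robot and the scene stay as the last step left them, time stands still between calls to the robot, and variables do not carry over. Pictures are saved under pics/ and viewed, at most 10 in all, crops included, and the job is handed in when it is done.

Besides the shell and the picture viewer there is one more tool, called after "Request:" as name([rows], argument=value, ...), one row to a line, values as JSON. carry_out: Moves the arm, as the interface text tells. Its arguments: {"type":"object","properties":{"motion":{"type":"array","items":{"type":"object","properties":{"offset":{"type":"array","items":{"type":"number"}},"turn":{"type":"array","items":{"type":"number"}}}}},"fingers":{"type":"number"},"grip_force":{"type":"number"}},"required":["motion"]}

```bash
mkdir -p pics; python3 - <<'E'
from plant import ctrl
import cv2,numpy as np,pickle
for n in("top","side"):
    r=ctrl.read_camera(n); cv2.imwrite(f"pics/{n}0.png",r["pixels"][:,:,::-1]); pickle.dump(r,open(f"{n}0.pkl","wb"))
    print(n,r["fx"],r["fy"],r["cx"],r["cy"],np.round(r["pose"],3).tolist())
s=ctrl.get_state();print(s["t"],s["ee_pos"],s["eef_rot"],s["finger_gap"],ctrl.grip_depth)
E
```

```text
top 590.8527227633506 590.8527227633506 313.84333597004587 239.36165284344997 [[0.011, -0.982, 0.188, 0.177], [-1.0, -0.014, -0.014, 0.01], [0.016, -0.187, -0.982, 1.704], [0.0, 0.0, 0.0, 1.0]]
side 569.8362610045544 569.8362610045544 330.7185395940946 237.31579172037877 [[0.962, -0.127, 0.24, 0.154], [-0.271, -0.505, 0.819, -1.075], [0.017, -0.854, -0.521, 0.771], [0.0, 0.0, 0.0, 1.0]]
0.1 [0.28715715 0.63820224 0.40418484] [-6.59122512e-01 -3.07144056e+00  1.44392982e-03] 0.09145741216459347 0.172
```

View pics/top0.png

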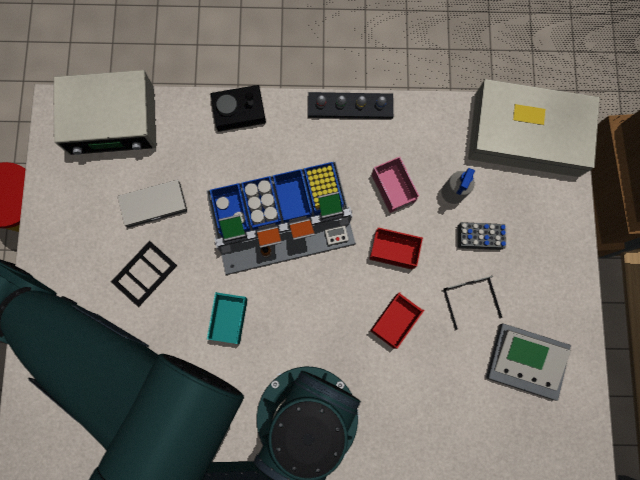

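View pics/side0.png

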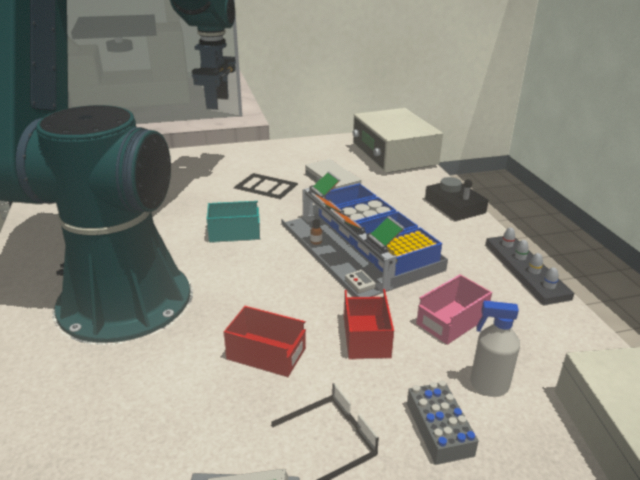

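The top view shows the rack at about (208–355, 160–275). From left to right, the bins with their tags are:
- two dishes, green, at (230, 215)
- full dishes, orange, at (263, 210)
- empty, orange, at (293, 200)
- yellow vials, green, at (325, 187)

The pink, red and turquoise bins on the bench are look-alikes. I'll confirm this in an enlarged crop.

```bash
python3 - <<'E'
import cv2
i=cv2.imread("pics/top0.png")[150:285,195:370]
cv2.imwrite("pics/crop0.png",cv2.resize(i,None,fx=4.4,fy=4.4,interpolation=cv2.INTER_CUBIC))
i=cv2.imread("pics/side0.png")[160:300,275:455]
cv2.imwrite("pics/crop1.png",cv2.resize(i,None,fx=4.2,fy=4.2,interpolation=cv2.INTER_CUBIC))
E
```

```text
(no output)
```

View pics/crop0.png

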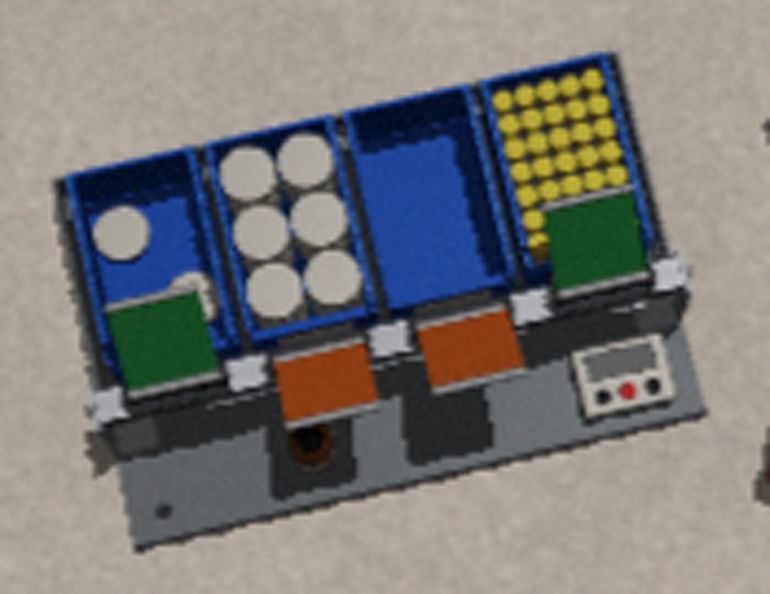

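View pics/crop1.png

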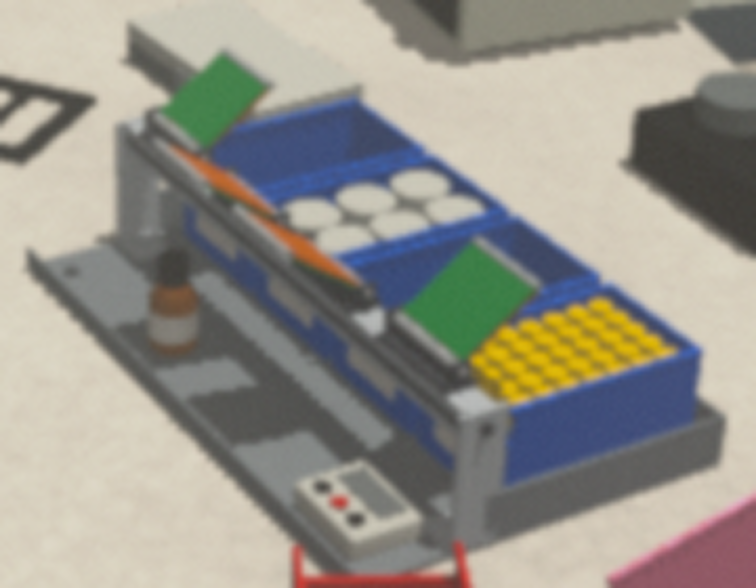

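The crops confirm it. Bin_low (two dishes, crop (120,235) and (190,295)) has a green tag, which is wrong. Bin_dishes (six lids, crop 220–360 × 130–320) has an orange tag, also wrong. Bin_empty orange and bin_vials green are right. Next I locate the rack from the five light rail pads.

```bash
cat > h.py <<'E'
import numpy as np,pickle
R={n:pickle.load(open(f"{n}0.pkl","rb")) for n in("top","side")}
def ray(n,u,v,z):
    r=R[n];P=np.array(r["pose"]);d=P[:3,:3]@[(u-r["cx"])/r["fx"],(v-r["cy"])/r["fy"],1]
    return P[:3,3]+d*(z-P[2,3])/d[2]
def proj(n,p):
    r=R[n];P=np.array(r["pose"]);c=P[:3,:3].T@(np.array(p)-P[:3,3])
    return np.array([r["fx"]*c[0]/c[2]+r["cx"],r["fy"]*c[1]/c[2]+r["cy"]])
E
python3 - <<'E'
from h import *
from scipy.optimize import least_squares
t=lambda u,v:np.array([195+u/4.4,150+v/4.4]); s=lambda u,v:np.array([275+u/4.2,160+v/4.2])
obs=[]  # (cam,px,rackpoint)
Y=[138,46,-46,-138]; g=[1,-1,-1,1]
E=[[(106,303),(199,290)],[(286,421),(379,401)],[(431,388),(524,366)],[(542,205),(630,189)]]
for y,sg,e in zip(Y,g,E):
    for (u,v),dy in zip(e,(29,-29)): obs.append(("top",t(u,v),[sg*.049,(y+dy)/1e3,.137]))
obs.append(("side",s(222,55),[.049,.167,.137]));obs.append(("side",s(270,90),[.049,.109,.137]))
obs.append(("side",s(475,240),[.049,-.109,.137]));obs.append(("side",s(540,290),[.049,-.167,.137]))
def W(q,p): c,sn=np.cos(q[2]),np.sin(q[2]); return [q[0]+c*p[0]-sn*p[1],q[1]+sn*p[0]+c*p[1],p[2]]
f=lambda q:np.concatenate([proj(n,W(q,p))-px for n,px,p in obs])
r=least_squares(f,[.6,.1,.23],loss="soft_l1");print(r.x,np.degrees(r.x[2]));print(np.round(f(r.x).reshape(-1,2),1).tolist())
for u,v in[(110,405),(246,370),(390,338),(530,305),(668,272)]:
    p=ray("top",*t(u,v),.092)[:2]-r.x[:2];c,sn=np.cos(r.x[2]),np.sin(r.x[2]);print("pad",np.round([c*p[0]+sn*p[1],-sn*p[0]+c*p[1]],4))
for nm,x,y in[("low behind",.095,.138),("low end",-.02,.138),("dish front",-.095,.046),("dish end",.02,.046)]: print(nm,np.round(W(r.x,[x,y,0]),4))
E
```

```text
[0.52217254 0.07114884 0.24489608] 14.03151207645843
[[0.2, -0.1], [0.0, -1.9], [0.2, 0.1], [0.1, -0.2], [0.6, -0.1], [0.4, 0.1], [0.1, -0.2], [0.6, -1.2], [-0.2, -1.5], [-0.5, -1.3], [-0.8, -0.2], [-1.3, -0.7]]
pad [-0.0047  0.1825]
pad [-0.0022  0.0946]
pad [-0.0028  0.0015]
pad [-0.0022 -0.0898]
pad [-0.0013 -0.1805]
low behind [0.5809 0.2281 0.    ]
low end [0.4693 0.2002 0.    ]
dish front [0.4189 0.0927 0.    ]
dish end [0.5304 0.1206 0.    ]
```

Rack at (0.522, 0.071), yaw 14.0°, with a good fit. I'll start with the low tag, coming from behind at rack (+88, +138) mm, so I close the fingers, travel high and turn +38°.

Request:
carry_out([
  {"offset": [2.05,-2.94,0],"turn": [0,0,3.2]},
  {"offset": [2.05,-2.94,0],"turn": [0,0,3.2]},
  {"offset": [2.05,-2.94,0],"turn": [0,0,3.2]},
  {"offset": [2.05,-2.94,0],"turn": [0,0,3.2]},
  {"offset": [2.05,-2.94,0],"turn": [0,0,3.2]},
  {"offset": [2.05,-2.94,0],"turn": [0,0,3.2]},
  {"offset": [2.05,-2.94,0],"turn": [0,0,3.2]},
  {"offset": [2.05,-2.94,0],"turn": [0,0,3.2]},
  {"offset": [2.05,-2.94,0],"turn": [0,0,3.2]},
  {"offset": [2.05,-2.94,0],"turn": [0,0,3.2]},
  {"offset": [2.05,-2.94,0],"turn": [0,0,3.2]},
  {"offset": [2.05,-2.94,0],"turn": [0,0,3.0]},
], fingers=0, grip_force=5)

```text
t: 1.1
ee_pos: [0.5339, 0.2839, 0.4046]
eef_rot: [0.387, -3.117, 0.0]
force: [0.6, 1.2, 0.9]
finger_gap: 0.0141
grip_force: 0.0
```

Request:
carry_out([
  {"offset": [2.0,-2.9,0]},
  {"offset": [2.0,-2.9,0]},
  {"offset": [0,0,-2]},
  {"offset": [0,0,-2]},
  {"offset": [0,0,-2]},
  {"offset": [0,0,-1.5]},
  {"offset": [0,0,-1.2]},
  {"offset": [0,0,0]},
  {"offset": [0,0,0]},
])

```text
validation failed for argument at $.mo...
```

```bash
python3 - <<'E'
from plant import ctrl
import cv2
r=ctrl.read_camera("side")["pixels"][:,:,::-1]
cv2.imwrite("pics/s1.png",cv2.resize(r[100:300,260:460],None,fx=3,fy=3))
s=ctrl.get_state();print(s["ee_pos"],s["finger_gap"],s["force"])
E
```

```text
[0.5364733  0.28040069 0.4046749 ] 0.010221295125628896 [ 2.01058274 -3.66023899  0.14591901]
```

View pics/s1.png

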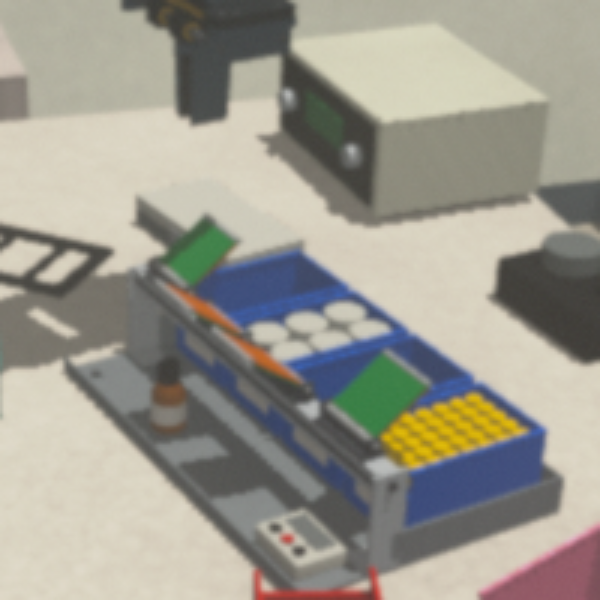

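The call was refused because each row needs a turn, so the tool is still high at picture (200,110). I'll resend it with turns.

Request:
carry_out([
  {"offset": [2.0,-2.9,0],"turn": [0,0,0]},
  {"offset": [2.0,-3.0,0],"turn": [0,0,0]},
  {"offset": [0,0,-1],"turn": [0,0,0]},
  {"offset": [0,0,-2],"turn": [0,0,0]},
  {"offset": [0,0,-2],"turn": [0,0,0]},
  {"offset": [0,0,-2],"turn": [0,0,0]},
  {"offset": [0,0,-1.3],"turn": [0,0,0]},
  {"offset": [0,0,-0.5],"turn": [0,0,0]},
  {"offset": [0,0,0],"turn": [0,0,0]},
  {"offset": [0,0,0],"turn": [0,0,0]},
])

```text
t: 1.98
ee_pos: [0.5734, 0.2268, 0.3172]
eef_rot: [-0.382, 3.118, 0.0]
force: [0.8, -1.3, -0.0]
finger_gap: 0.0005
grip_force: 0.0
```

```bash
python3 - <<'E'
from plant import ctrl
import cv2
r=ctrl.read_camera("side")["pixels"][:,:,::-1]
cv2.imwrite("pics/s2.png",cv2.resize(r[100:300,260:460],None,fx=3,fy=3))
s=ctrl.get_state();print(s["ee_pos"],s["finger_gap"],s["force"])
E
```

```text
[0.57356198 0.22682558 0.31769742] 0.00022069197587873553 [-0.20535017 -0.31201624  0.43070637]
```

View pics/s2.png

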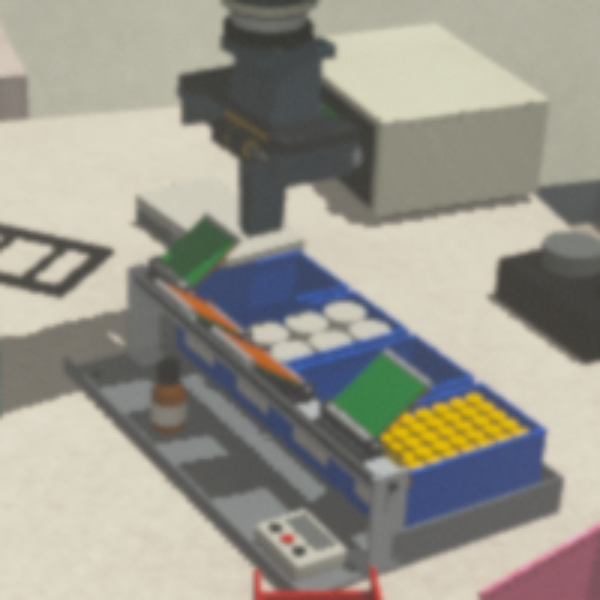

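The closed fingertips are at picture (262,230), behind the low bin's green tag at (200,250) and clear of it. Now I push gently towards the rack's -x.

Request:
carry_out([
  {"offset": [-0.485,-0.12,0],"turn": [0,0,0]},
  {"offset": [-0.485,-0.12,0],"turn": [0,0,0]},
  {"offset": [-0.485,-0.12,0],"turn": [0,0,0]},
  {"offset": [-0.485,-0.12,0],"turn": [0,0,0]},
  {"offset": [-0.485,-0.12,0],"turn": [0,0,0]},
  {"offset": [-0.485,-0.12,0],"turn": [0,0,0]},
  {"offset": [-0.485,-0.12,0],"turn": [0,0,0]},
  {"offset": [-0.485,-0.12,0],"turn": [0,0,0]},
  {"offset": [-0.485,-0.12,0],"turn": [0,0,0]},
  {"offset": [-0.485,-0.12,0],"turn": [0,0,0]},
  {"offset": [-0.485,-0.12,0],"turn": [0,0,0]},
  {"offset": [-0.485,-0.12,0],"turn": [0,0,0]},
])

```text
t: 3.03
ee_pos: [0.5145, 0.212, 0.3167]
eef_rot: [0.382, -3.118, 0.0]
force: [0.2, 0.5, 0.4]
finger_gap: 0.0004
grip_force: 0.0
```

Request:
carry_out([
  {"offset": [-0.485,-0.12,0],"turn": [0,0,0]},
  {"offset": [-0.485,-0.12,0],"turn": [0,0,0]},
  {"offset": [-0.485,-0.12,0],"turn": [0,0,0]},
  {"offset": [-0.485,-0.12,0],"turn": [0,0,0]},
  {"offset": [0,0,0],"turn": [0,0,0]},
  {"offset": [0,0,0],"turn": [0,0,0]},
  {"offset": [0,0,0],"turn": [0,0,0]},
  {"offset": [0,0,0],"turn": [0,0,0]},
])

```text
t: 3.7
ee_pos: [0.4958, 0.2074, 0.3168]
eef_rot: [-0.382, 3.118, 0.0]
force: [0.9, -0.1, 1.0]
finger_gap: 0.0004
grip_force: 0.0
```

```bash
python3 - <<'E'
from plant import ctrl
import cv2
r=ctrl.read_camera("side")["pixels"][:,:,::-1]
cv2.imwrite("pics/s3.png",cv2.resize(r[100:300,260:460],None,fx=3,fy=3))
s=ctrl.get_state();print(s["ee_pos"],s["finger_gap"],s["force"])
E
```

```text
[0.49581042 0.20745125 0.31673768] 0.0007539996846108121 [0.19387673 0.4123636  0.91026899]
```

View pics/s3.png

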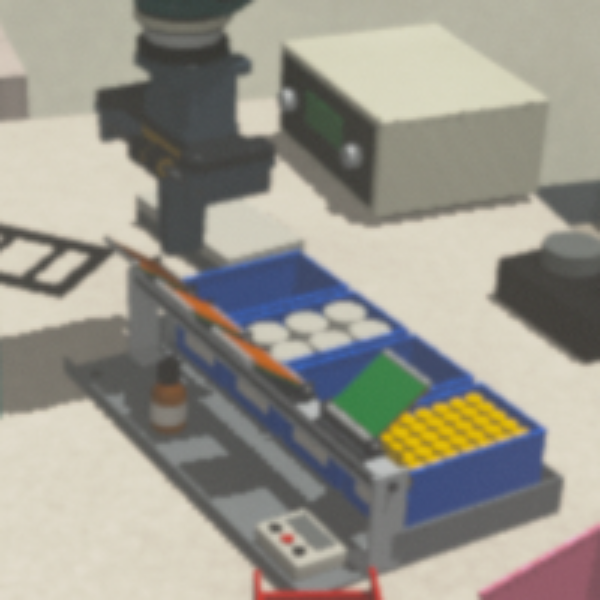

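The low bin's tag now shows orange at picture (140,260). Next I lift, cross to the front of the dishes tag and check the pose before descending.

Request:
carry_out([
  {"offset": [0.5,0.12,2],"turn": [0,0,0]},
  {"offset": [0,0,3],"turn": [0,0,0]},
  {"offset": [0,0,2],"turn": [0,0,0]},
  {"offset": [-1.4,-2.3,0],"turn": [0,0,0]},
  {"offset": [-1.4,-2.3,0],"turn": [0,0,0]},
  {"offset": [-1.4,-2.3,0],"turn": [0,0,0]},
  {"offset": [-1.4,-2.3,0],"turn": [0,0,0]},
  {"offset": [-1.5,-2.1,0],"turn": [0,0,0]},
  {"offset": [0,0,0],"turn": [0,0,0]},
  {"offset": [0,0,0],"turn": [0,0,0]},
  {"offset": [0,0,0],"turn": [0,0,0]},
])

```text
t: 4.67
ee_pos: [0.4302, 0.0958, 0.3871]
eef_rot: [-0.381, 3.117, 0.0]
force: [-0.5, 0.6, -0.4]
finger_gap: 0.0004
grip_force: 0.0
```

Request:
carry_out([
  {"offset": [0,0,-1.5],"turn": [0,0,0]},
  {"offset": [0,0,-2],"turn": [0,0,0]},
  {"offset": [0,0,-2],"turn": [0,0,0]},
  {"offset": [0,0,-1.1],"turn": [0,0,0]},
  {"offset": [0,0,-0.4],"turn": [0,0,0]},
  {"offset": [0,0,0],"turn": [0,0,0]},
  {"offset": [0,0,0],"turn": [0,0,0]},
])

```text
t: 5.25
ee_pos: [0.4302, 0.096, 0.3171]
eef_rot: [-0.383, 3.118, -0.0]
force: [-0.3, -0.6, -0.0]
finger_gap: 0.0008
grip_force: 0.0
```

Request:
carry_out([
  {"offset": [0.485,0.12,0],"turn": [0,0,0]},
  {"offset": [0.485,0.12,0],"turn": [0,0,0]},
  {"offset": [0.485,0.12,0],"turn": [0,0,0]},
  {"offset": [0.485,0.12,0],"turn": [0,0,0]},
  {"offset": [0.485,0.12,0],"turn": [0,0,0]},
  {"offset": [0.485,0.12,0],"turn": [0,0,0]},
  {"offset": [0.485,0.12,0],"turn": [0,0,0]},
  {"offset": [0.485,0.12,0],"turn": [0,0,0]},
  {"offset": [0.485,0.12,0],"turn": [0,0,0]},
  {"offset": [0.485,0.12,0],"turn": [0,0,0]},
  {"offset": [0.485,0.12,0],"turn": [0,0,0]},
  {"offset": [0.485,0.12,0],"turn": [0,0,0]},
])

```text
t: 6.25
ee_pos: [0.4883, 0.1101, 0.3167]
eef_rot: [0.382, -3.118, 0.0]
force: [-0.1, -1.1, -0.7]
finger_gap: 0.0007
grip_force: 0.0
```

Request:
carry_out([
  {"offset": [0.485,0.12,0],"turn": [0,0,0]},
  {"offset": [0.485,0.12,0],"turn": [0,0,0]},
  {"offset": [0.485,0.12,0],"turn": [0,0,0]},
  {"offset": [0.485,0.12,0],"turn": [0,0,0]},
  {"offset": [0,0,0],"turn": [0,0,0]},
  {"offset": [0,0,0],"turn": [0,0,0]},
  {"offset": [0,0,0],"turn": [0,0,0]},
  {"offset": [0,0,0],"turn": [0,0,0]},
])

```text
t: 6.92
ee_pos: [0.507, 0.1147, 0.3167]
eef_rot: [0.382, -3.118, 0.0]
force: [-0.4, -0.7, 0.7]
finger_gap: 0.0004
grip_force: 0.0
```

Request:
carry_out([
  {"offset": [-0.5,-0.12,2],"turn": [0,0,0]},
  {"offset": [0,0,3],"turn": [0,0,0]},
  {"offset": [0,0,3],"turn": [0,0,0]},
  {"offset": [0,3,0],"turn": [0,0,0]},
  {"offset": [0,4,0],"turn": [0,0,0]},
  {"offset": [0,4,0],"turn": [0,0,0]},
  {"offset": [0,4,0],"turn": [0,0,0]},
  {"offset": [0,4,0],"turn": [0,0,0]},
  {"offset": [0,4,0],"turn": [0,0,0]},
  {"offset": [0,3,0],"turn": [0,0,0]},
  {"offset": [0,0,0],"turn": [0,0,0]},
  {"offset": [0,0,0],"turn": [0,0,0]},
])

```text
t: 7.92
ee_pos: [0.5018, 0.3747, 0.3964]
eef_rot: [0.385, -3.117, 0.0]
force: [-0.3, -0.5, -0.8]
finger_gap: 0.0004
grip_force: 0.0
```

```bash
python3 - <<'E'
from plant import ctrl
import cv2,numpy as np
a=ctrl.read_camera("side")["pixels"][:,:,::-1][130:300,265:455]
b=ctrl.read_camera("top")["pixels"][:,:,::-1][130:300,185:375]
cv2.imwrite("pics/end.png",cv2.resize(np.hstack([a,b]),None,fx=2.1,fy=2.1))
s=ctrl.get_state();print(s["t"],s["ee_pos"],s["force"],abs(s["qd"]).max())
E
```

```text
8.0167 [0.50200141 0.37292334 0.39644728] [ 0.42321757  0.2523908  -0.07179957] 0.01604783288698124
```

View pics/end.png

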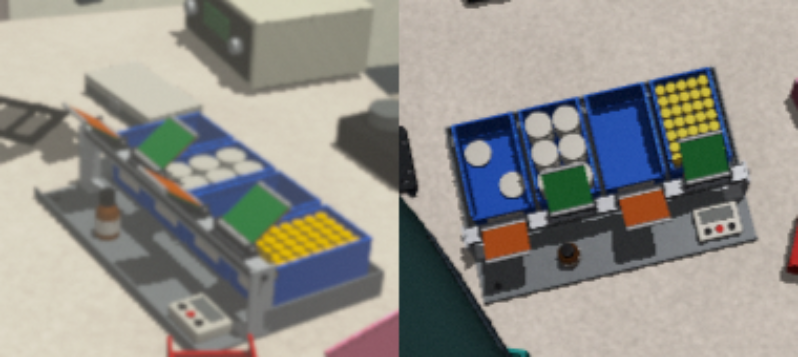

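The tags, in the right half of the picture, are now: low orange (505,242), dishes green (567,188), empty orange (645,208), vials green (703,157). Nothing else has moved and the arm is clear, so I'm handing in.

```bash
python3 -c "
from plant import ctrl
print(ctrl.finish_job())"
```

```text
the job is handed in; nothing more can be done
None
```

I flipped the two wrong tags and handed the job in at about 8 s: dishes and vials now show green, low and empty show orange, and in the last pictures the bins and other things stood where they were; no verdict came back.

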